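# Lay a tasting place

## Task

Lay this tasting place: stand the glass in the middle of the cork coaster that has the red notebook behind it, and the vacuum pump in the middle of the coaster that has the corkscrew behind it. Lay the flat tin on the tablecloth midway between the two coasters, with its long sides running along the row from coaster to coaster, and stand the bottle stopper, cap down as it is now, on the middle of the tin's lid. Never let the glass topple.

Things in the scene. Friction and masses are not known exactly. Their poses are not given: they have to be found in the camera images.
- glass: Clear stemmed tasting glass, loose, standing upright, 155 mm high, about 0.125 kg. Origin: centre of the underside of its 64 mm round foot; z up its axis. Bowl from z = 61 to 155 mm, widest (about 65 mm) near z = 100 mm, narrower at the rim; it can be gripped round the bowl at about z = 118 mm; stem 14 to 16 mm thick from z = 11 to 58 mm.
- pump: White hand vacuum pump with a black top grip, loose, standing upright, 99 mm high, about 0.09 kg. Origin: centre of its round underside; z up its axis. Foot 44 mm across up to z = 27 mm, body about 35 mm across up to 73 mm, black grip 39 mm across from 73 to 99 mm (it does not pull out).
- tin: Flat closed cream and gold tin, loose, 62 mm wide (x), 88 mm long (y), 21 mm high, about 0.085 kg. Origin: centre of its underside; the lid (shut, does not open) is flat, its top at z = 21 mm.
- stopper: Turned cork bottle stopper, loose, standing on its 29 mm wide round cap, cork end up, 37 mm high; the cap is about 12 mm thick, the cork above it about 20 mm in diameter (grip its upper half from above, lightly: to the fingers it widens evenly towards the cap); about 0.045 kg. Origin: centre of the underside of the cap; z up its axis.
- coaster_a: Round plain cork coaster, fixed to the table, 90 mm in diameter, 5 mm thick, the left one of the two as the robot sees them. Origin: centre of its underside. Its y axis runs along the row, away from the other coaster; x points away from the robot, to the thing behind it.
- coaster_b: The same cork coaster on the right, fixed, its centre 220 mm from that of coaster_a.
- notebook: Red cloth bound notebook, fixed, lying flat, 96 mm (x) by 142 mm (y) by 14 mm high. Origin: centre of its underside. It lies about 110 mm behind one of the coasters (which one changes).
- corkscrew: Bare metal winged corkscrew, fixed, standing on its bell, 39 mm (x) by 84 mm (y), 138 mm high. Origin: centre of its underside. It stands about 110 mm behind the other coaster.

How it is judged:
At the end, for the whole second after the job is handed in: Glass on the notebook's coaster, pump on the corkscrew's, upright, within 12 mm of the centre; tin flat on the cloth within 15 mm (each way) of the midpoint, long sides within 0.2 rad of the row; stopper upright, cap down, on the lid within 13 mm of its centre; all at rest ((horizontal distance between glass and coaster_a below 0.012 m or horizontal distance between glass and coaster_b below 0.012 m) and horizontal distance between glass and notebook below 0.18 m and height (world z) of glass between 0.002 and 0.009 m and angle between each of glass, pump, tin's own z axis and vertical below 0.08 rad and (horizontal distance between pump and coaster_a below 0.012 m or horizontal distance between pump and coaster_b below 0.012 m) and horizontal distance between pump and corkscrew below 0.18 m and height (world z) of pump between 0.002 and 0.009 m and x of tin in the frame of coaster_a between -0.015 and 0.015 m and y of tin in the frame of coaster_a between -0.125 and -0.095 m and angle between the y axis of tin and the y axis of coaster_a, either way round below 0.2 rad and height (world z) of tin below 0.005 m and horizontal distance between stopper and tin below 0.013 m and z of stopper in the frame of tin between 0.018 and 0.025 m and angle between stopper's own z axis and vertical below 0.1 rad and linear speed of each of glass, pump, tin, stopper below 0.02 m/s); the robot touches nothing.
It fails at once if the glass topples (tilts beyond 0.6 rad) (angle between glass's own z axis and vertical above 0.6 rad).
It also fails if it takes over 125 s, if anything falls off the work surface, if the arm or the gripper's body presses on something with over 40 N, if the wrist force passes 120 N, or if a joint passes its speed limit or range.

## Robot

A 7-joint arm with a two-finger parallel gripper is mounted at the origin on the work surface; the furniture and walls round the work are solid. World frame = base frame: x ahead of the robot, y to its left, z up, the work surface at z = 0. Lengths are in m, angles in rad, forces in N, time in s.
With the tool pointing down it reaches from about 0.425 to 0.925 m from the base axis. Payload 6.8 kg.
Tool frame: the origin (TCP) lies midway between the tips of the shut fingers; the grasp point (between the pads) lies r.grip_point_offset behind it (r.grip_point_offset is the distance from the TCP to the grasp point, in m); z points along the fingers, y is the line along which they close (so a half turn about z gives the same grasp; the last joint's range is limited). The gripper opens to 85 mm and grips with 20 to 120 N. Pads are 22 mm wide; open, the fingers measure 114 mm over their backs; the gripper's body (76 mm by 85 mm) begins 54 mm behind the grasp point. The pads swing forward as they close: fully open they stand 13 mm farther back than shut.
Start: joints at [1.118, 0.477, 0.022, 1.555, -0.011, 1.109, -0.083], TCP at [0.228, -0.635, 0.231] pointing down, gripper open.
Joint ranges: [-2.96, 2.96], [-0.34, 2.1], [-1.41, 1.46], [0.24, 2.44], [-1.37, 4.51], [0.17, 1.92], [-2.96, 2.96]. Speed limits (rad/s): [2.39, 2.39, 3.14, 3.14, 3.14, 3.14, 3.14].

## Interface

Orientations are given as a rotation vector (axis times angle).
In Python, from bench import r gives the robot as it stands. The module is installed in compiled form; this text tells all that it offers.
- The arm moves only by the shell command python3 -m crank 'ROWS' [FORCE]. ROWS is JSON, a list of rows, each a list of 5 numbers: the shift along the world's x, y, z in units of 200 mm (1.0 is 200 mm), then the turn about the world's z in units of 45 degrees (1.0 is 45 degrees), then the opening, from -1 (shut) to 1 (fully open). In form: [[dx, dy, dz, turn, jaw], ...]. A call has 1 to 8 rows; each row shifts and turns the commanded pose from where the row before left it; what a row does not reach is not made up. A row lasts 1/12 s, in which the tool goes at most 41.7 mm and 7.16 degrees, less where a joint would pass 70% of its speed; a pose out of reach is approached as far as the arm can. A call with a number of a shift or a turn outside -1 to 1 is refused whole. A call with a gripper value outside its range is refused whole. The fingers move at their own pace and stop on an object; FORCE is the grip in N (left out, the last holds). Time passes only in rows, so rows that do not move let the fingers close. It gives the time, the measured TCP pose, the force, the opening and the grip force at its end, in the units of the state.
- r.get_obs(): the state, without advancing time (a new reading comes with each control period).
- r.grab_frame(name): name is "scene" or "top"; returns the picture (480x640x3 uint8, blue, green, red); there is no depth.
- r.camera_model(name): a dict with "fx", "fy", "cx", "cy" (pixels), "distortion" ([k1, k2, p1, p2, k3] as OpenCV has them; the pictures are not rectified), "R" (3x3) and "t" (3): a world point X has camera coordinates R X + t. Camera axes: x right, y down, z forward; pixel columns grow to the right and rows downward; lengths in m; the calibration is good to about 2 mm. A picture is of the moment at which its call begins. camera_model takes no time and is no camera call.
- r.hand_in(): hands the job in; it is judged then, once.
The state is a dict: "clock": time; "joints": joint angles; "qvel": joint speeds; "tau": joint torques, N m; "tcp_pos": TCP position; "orientation": TCP orientation; "contact_force": force on the tool from outside, world axes, zero at the start; "moment": the same for the moment, N m; "grip_width": finger opening in m; "gripper_force": force on a finger pad.
Only numpy, scipy, OpenCV 4.12 (cv2) and the standard library are available. Lean on these libraries where they do the work, as an engineer would, in place of code of your own. Each camera call takes 0.05 s, during which the arm holds its last target. There are 200 camera calls.

## Working session

There is one attempt and no reset: what is moved stays moved. The work goes in short steps, Python scripts to look and compute and a shell command to move; the robot and the scene stay as the last step left them, time stands still between calls to the robot, and variables do not carry over. Pictures are saved under pics/ and viewed, at most 16 in all, crops included, and the job is handed in when it is done.

```bash
mkdir -p pics
python3 - <<'E'
from bench import r
import cv2
for n in("scene","top"):
    cv2.imwrite(f"pics/{n}0.png",r.grab_frame(n)); m=r.camera_model(n)
    print(n,{k:(v if not hasattr(v,'tolist') else v.tolist()) for k,v in m.items()})
print(r.grip_point_offset,r.get_obs())
E
```

```text
scene {'fx': 457.75228258514375, 'fy': 457.75228258514375, 'cx': 323.2627298920922, 'cy': 245.2064614631458, 'distortion': [0.0027012316114272492, 0.0, 0.0, 0.0, 0.0], 'R': [[0.735482438580809, -0.6774838552275619, -0.009011572849742381], [-0.36255126057454934, -0.3822831951703887, -0.8499506704192449], [0.5723828840863706, 0.628390948849773, -0.5267852023440389]], 't': [-0.39491734431563796, 0.18990764951527678, 0.6801904459036139]}
top {'fx': 525.0708204853311, 'fy': 525.0708204853311, 'cx': 315.76072850404205, 'cy': 234.96029498957776, 'distortion': [-0.05457037102052425, 0.0, 0.0, 0.0, 0.0], 'R': [[0.029638473604400875, -0.9994748303141224, -0.013100551551647351], [-0.9832467721595438, -0.026793983530391616, -0.18029938292853653], [0.1798536791957262, 0.018224873528484162, -0.9835245335346912]], 't': [-0.02069977760092115, 0.4938321284139265, 0.9948052684009575]}
0.0187 {'clock': 0.1, 'joints': array([ 1.11791317,  0.47772092,  0.02234099,  1.55632522, -0.01148308,
        1.10928103, -0.0831073 ]), 'qvel': array([-0.00013479, -0.00268979, -0.00072122, -0.00227197, -0.00091722,
        0.00187778, -0.00033054]), 'tau': array([ 4.57869537e-03, -5.97755456e+01,  1.61385499e+00, -2.81953114e+01,
        1.28674219e-02,  5.04171214e-03,  3.60833837e-06]), 'tcp_pos': array([ 0.22795877, -0.63479591,  0.23043212]), 'orientation': array([-3.09348811e+00, -5.38672911e-01,  6.33289756e-04]), 'contact_force': array([ 0.33350039, -0.85314346, -0.70634145]), 'moment': array([0.0279626 , 0.02738229, 0.03104778]), 'gripper_force': 0.0, 'grip_width': 0.0855042164169777}
```

View pics/scene0.png

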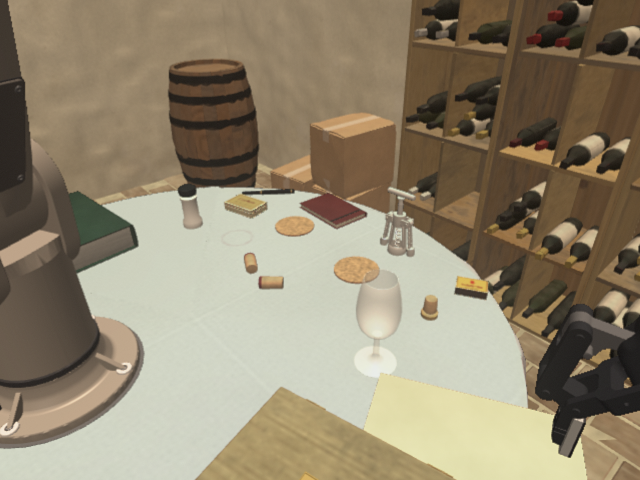

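View pics/top0.png

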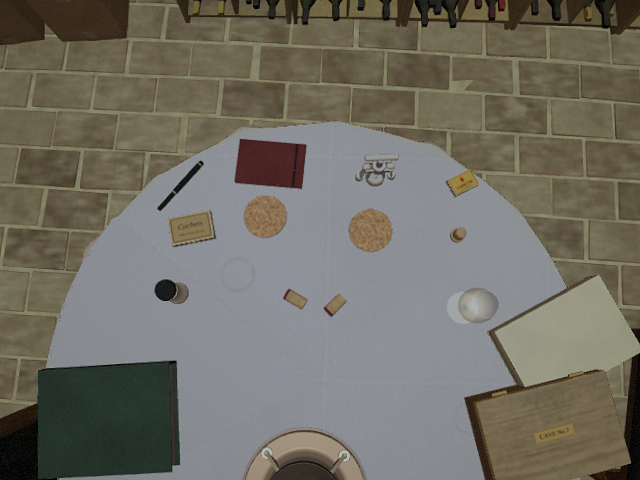

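The scene view shows the pump (190,205), tin (245,205), stopper (430,307), glass (foot 375,362) and coasters at (295,226) and (357,270). In the top view, the notebook is behind the left coaster (265,216) and the corkscrew is behind the right one (371,230). The tin is at (192,228), pump at (172,291), glass at (470,305) and stopper at (458,235). The box at (462,183) is a matchbox, so I'll ignore it. Next I'll zoom in to get accurate pixels.

```bash
cat > h.py <<'E'
import numpy as np,cv2
from bench import r
def cam(n):
    m=r.camera_model(n);K=np.array([[m["fx"],0,m["cx"]],[0,m["fy"],m["cy"]],[0,0,1]])
    return K,np.array(m["distortion"]),np.array(m["R"]),np.array(m["t"])
def ray(n,p):
    K,d,R,t=cam(n);u=cv2.undistortPoints(np.array([[p]],float),K,d)[0,0]
    return -R.T@t,R.T@np.array([u[0],u[1],1])
def onz(n,p,z):
    c,v=ray(n,p);return c+v*(z-c[2])/v[2]
def tri(pt,ps):
    a,v=ray("top",pt);b,w=ray("scene",ps)
    s=np.linalg.lstsq(np.c_[v,-w],b-a,rcond=None)[0];P,Q=a+s[0]*v,b+s[1]*w
    return (P+Q)/2,np.linalg.norm(P-Q)
def proj(n,X):
    K,d,R,t=cam(n);return cv2.projectPoints(np.atleast_2d(X).astype(float),cv2.Rodrigues(R)[0],t,K,d)[0][:,0]
def crops(src,boxes,out,k=4,w=100,h=75):
    t=[cv2.resize(src[y:y+h,x:x+w],None,fx=k,fy=k,interpolation=cv2.INTER_CUBIC) for x,y in boxes]
    cv2.imwrite(out,np.vstack([np.hstack(t[:2]),np.hstack(t[2:])]))
E
python3 - <<'E'
from h import *
crops(cv2.imread("pics/top0.png"),[(430,268),(130,255),(145,190),(410,200)],"pics/ct.png")
crops(cv2.imread("pics/scene0.png"),[(325,320),(150,170),(200,170),(385,270)],"pics/cs.png")
# coasters by colour in top
im=cv2.imread("pics/top0.png");hsv=cv2.cvtColor(im,cv2.COLOR_BGR2HSV)
m=cv2.inRange(hsv,(5,70,80),(20,255,255));m=cv2.morphologyEx(m,cv2.MORPH_CLOSE,np.ones((5,5)))
n,l,s,c=cv2.connectedComponentsWithStats(m)
for i in range(1,n):
    if 800<s[i,4]<3000 and 180<c[i][1]<260: print("top",s[i],c[i],onz("top",c[i],.005))
im=cv2.imread("pics/scene0.png");hsv=cv2.cvtColor(im,cv2.COLOR_BGR2HSV)
m=cv2.inRange(hsv,(5,70,80),(20,255,255))
n,l,s,c=cv2.connectedComponentsWithStats(m)
for i in range(1,n):
    if 300<s[i,4]<3000 and 200<c[i][1]<300 and 260<c[i][0]<400: print("scene",s[i],c[i],onz("scene",c[i],.005))
E
```

```text
top [ 244  196   43   41 1379] [264.85714286 216.08846991] [0.5383959  0.10083806 0.005     ]
top [ 349  209   43   43 1421] [370.2174525  229.97466573] [ 0.5149755  -0.11767825  0.005     ]
scene [301 199  65  29 315] [332.7047619  217.06984127] [0.62662548 0.06450284 0.005     ]
scene [275 216  39  20 615] [294.16585366 225.69268293] [0.53446237 0.09511307 0.005     ]
scene [334 256  45  28 963] [355.93042575 269.49117342] [ 0.5107125  -0.12259902  0.005     ]
```

View pics/ct.png

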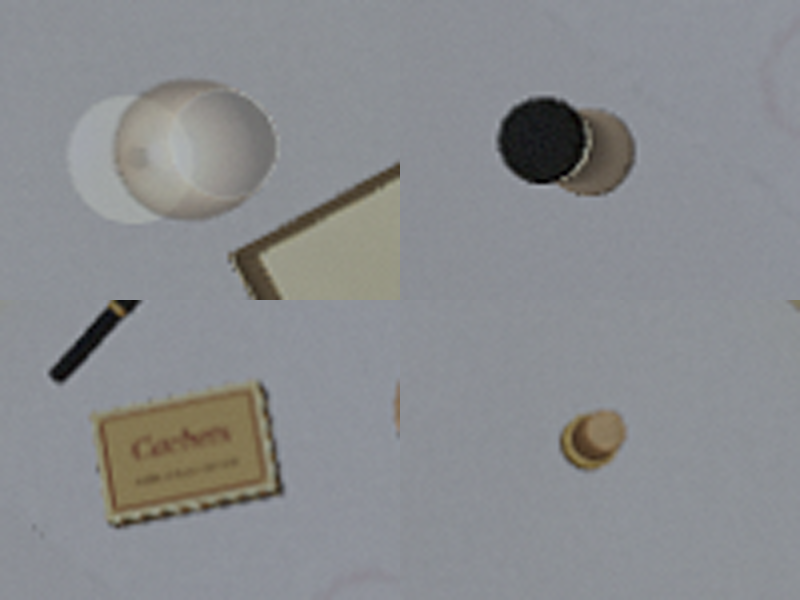

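View pics/cs.png

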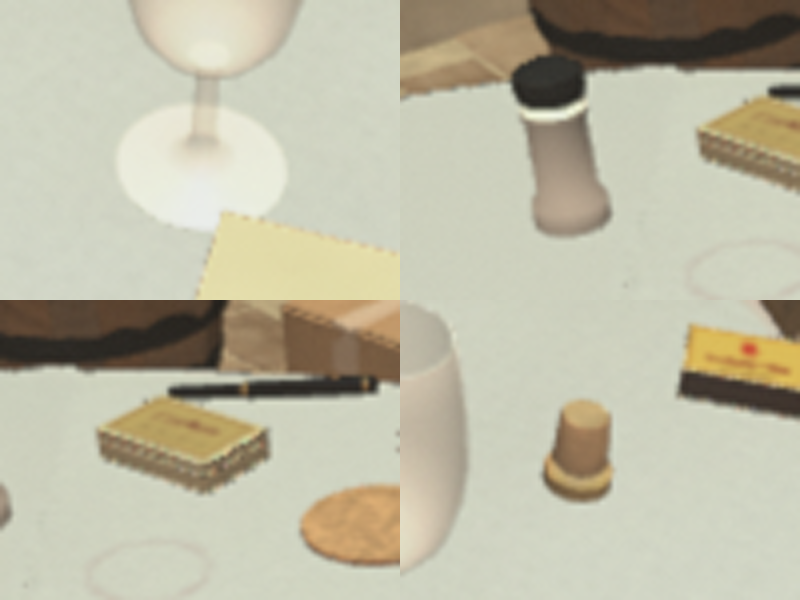

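Top crop: glass foot centre at (462.6,307.5), rim at (485.9,303.4), black pump top at (165.4,289.6), tin lid centre at (191.4,227.6) and cork top at (460.9,231.9). The scene crop gives the matching points for triangulation.

Run:
```python
from h import *
np.set_printoptions(precision=4,suppress=True)
for n,a,b,z in [("foot",(462.6,307.5),(375.1,361.4),.003),("pumptop",(165.4,289.6),(186.8,188.1),.099),("lid",(191.4,227.6),(245.4,202.1),.021),("cork",(460.9,231.9),(430.9,297.9),.037),("coA",(264.86,216.1),(294.2,225.7),.005),("coB",(370.2,230),(355.9,269.5),.005)]:
    print(n,*tri(a,b),"top@z",onz("top",a,z)[:2],"scene@z",onz("scene",b,z)[:2])
print("rim",onz("top",(485.9,303.4),.155))
o=lambda x,y:(145+x/4-.4,190+y/4-.4)
C=[onz("top",o(*p),.021) for p in [(96,114),(262,84),(278,188),(112,222)]]
d=C[1]-C[0];e=C[2]-C[3];f=C[3]-C[0]
for v in(d,e,f): print(np.linalg.norm(v),np.degrees(np.arctan2(v[1],v[0]))%180)
```

```text
foot [ 0.3616 -0.3066 -0.0003] 0.0001970012755475486 top@z [ 0.3615 -0.3058] scene@z [ 0.359  -0.3086]
pumptop [0.3746 0.2705 0.0911] 0.0009422260753628415 top@z [0.3736 0.2683] scene@z [0.3675 0.2537]
lid [0.5076 0.2488 0.0187] 0.0005789920727820588 top@z [0.5069 0.2484] scene@z [0.5054 0.2447]
cork [ 0.5099 -0.2964  0.0355] 0.0005091558014939773 top@z [ 0.5098 -0.2962] scene@z [ 0.5079 -0.2974]
coA [0.5394 0.1013 0.0005] 0.00010498817167808159 top@z [0.5384 0.1008] scene@z [0.5345 0.095 ]
coB [ 0.5158 -0.118   0.0003] 0.00020944391899032605 top@z [ 0.5149 -0.1176] scene@z [ 0.5106 -0.1226]
rim [ 0.3618 -0.3064  0.155 ]
0.08676256137973838 101.94707651225245
0.08623274165866844 103.32471137105597
0.05730494929397095 12.881248227495178
```

Heights fit the text: the lid reads 19 mm, the cork 36 mm, and the foot and coasters about 0 to 5 mm. The coasters are 220 mm apart. I'll start with the tin, at (0.507, 0.2485) with its long axis at 102.7°.

```bash
python3 -m crank '[[0.113,0.14,0,0.11,1],[0.113,0.14,0,0.11,1],[0.113,0.14,0,0.11,1],[0.113,0.14,0,0.11,1],[0.113,0.14,0,0.11,1],[0.113,0.14,0,0.11,1]]' 
python3 -m crank '[[0.113,0.14,0,0.11,1],[0.113,0.14,0,0.11,1],[0.113,0.14,0,0.11,1],[0.113,0.14,0,0.11,1],[0.113,0.14,0,0.11,1],[0.113,0.14,0,0.11,1]]'
python3 -m crank '[[0.002,0.183,0,0.035,1],[0.002,0.183,0,0.035,1],[0.002,0.183,0,0.035,1],[0.002,0.183,0,0.035,1],[0.002,0.183,0,0.035,1],[0.002,0.183,0,0.035,1],[0.002,0.183,0,0.035,1],[0.002,0.183,0,0.035,1]]'
python3 -m crank '[[0.002,0.183,0,0.035,1],[0.002,0.183,0,0.035,1],[0.002,0.183,0,0.035,1],[0.002,0.183,0,0.035,1],[0.002,0.183,0,0.035,1],[0.002,0.183,0,0.035,1],[0.002,0.183,0,0.035,1],[0,0,0,0,1]]'
cat >> h.py <<'E'
def st():
    o=r.get_obs();from scipy.spatial.transform import Rotation as Q
    y=Q.from_rotvec(o["orientation"]).as_matrix()[:,1]
    print("t%.1f"%o["clock"],o["tcp_pos"].round(4),"close%.1f"%(np.degrees(np.arctan2(y[1],y[0]))%180),"w%.4f f%.1f"%(o["grip_width"],o["gripper_force"]),o["contact_force"].round(1),"j",o["joints"].round(2))
E
python3 -c "from h import *;st()"
```

```text
clock: 0.6
tcp_pos: [0.3644, -0.4656, 0.231]
orientation: [-2.85, -1.32, 0.0]
contact_force: [0.7, -0.7, 0.1]
grip_width: 0.0852
gripper_force: 0.0
clock: 1.1
tcp_pos: [0.4999, -0.2978, 0.2311]
orientation: [-2.417, -2.006, 0.001]
contact_force: [0.1, -0.5, -0.5]
grip_width: 0.085
gripper_force: 0.0
clock: 1.77
tcp_pos: [0.502, -0.0049, 0.2311]
orientation: [-2.186, -2.256, 0.001]
contact_force: [0.5, -1.1, 0.1]
grip_width: 0.0849
gripper_force: 0.0
clock: 2.43
tcp_pos: [0.5031, 0.2584, 0.2317]
orientation: [-1.944, -2.462, -0.007]
contact_force: [-0.8, 1.1, 1.1]
grip_width: 0.0856
gripper_force: 0.0
t2.4 [0.5031 0.2584 0.2317] close13.4 w0.0856 f0.0 [-0.8  1.1  1.1] j [-0.05  0.37 -0.67  1.79  0.25  1.07 -0.58]
```

```bash
python3 -m crank '[[0,0,-0.15,0,1],[0,0,-0.15,0,1],[0,0,-0.15,0,1],[0,0,-0.15,0,1],[0,0,-0.15,0,1],[0,0,-0.15,0,1],[0,0,0,0,1],[0,0,0,0,1]]' >/dev/null
python3 - <<'E'
from h import *
st();cv2.imwrite("pics/t1.png",r.grab_frame("top"))
E
```

```text
t3.1 [0.5042 0.2489 0.0502] close12.8 w0.0856 f0.0 [-1.  -0.3  0.7] j [-0.14  0.6  -0.55  1.93  0.45  0.74 -0.74]
```

View pics/t1.png

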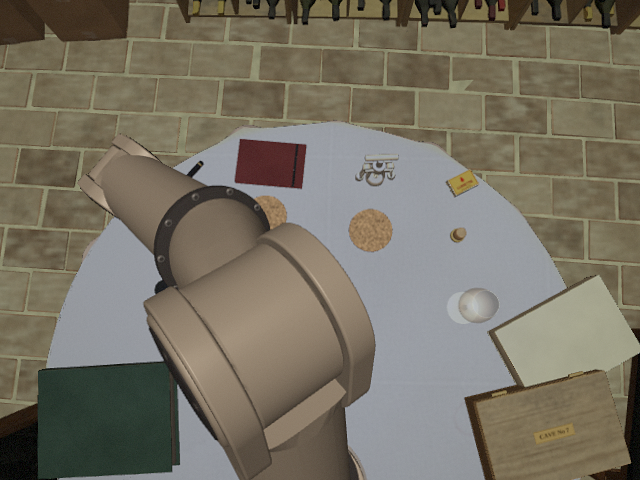

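The arm covers the tin in the top view and nothing else has moved. I'll descend and grip.

```bash
python3 -m crank '[[0.015,0,-0.08,0,1],[0,0,-0.08,0,1],[0,0,-0.08,0,1],[0,0,0,0,1],[0,0,0,0,1]]' 
python3 -m crank '[[0,0,0,0,-1],[0,0,0,0,-1],[0,0,0,0,-1],[0,0,0,0,-1],[0,0,0,0,-1],[0,0,0,0,-1],[0,0,0,0,-1],[0,0,0,0,-1]]' 35
python3 -c "from h import *;st()"
```

```text
clock: 3.57
tcp_pos: [0.5092, 0.2502, 0.0049]
orientation: [1.96, 2.454, 0.002]
contact_force: [0.3, -0.6, 0.5]
grip_width: 0.0851
gripper_force: 0.0
clock: 4.23
tcp_pos: [0.5094, 0.2503, 0.0051]
orientation: [1.96, 2.454, 0.003]
contact_force: [-1.4, -1.7, 6.4]
grip_width: 0.0577
gripper_force: 36.6
t4.2 [0.5094 0.2503 0.0051] close12.8 w0.0577 f36.6 [-1.4 -1.7  6.4] j [-0.18  0.67 -0.51  1.94  0.51  0.66 -0.78]
```

```bash
python3 -m crank '[[0,0,0.1,0,-1],[0,0,0.1,0,-1],[0,0,0.1,0,-1],[0.01,-0.16,0,-0.05,-1],[0.01,-0.16,0,-0.05,-1],[0.01,-0.16,0,-0.05,-1],[0.01,-0.16,0,-0.05,-1],[0.01,-0.16,0,-0.05,-1]]' >/dev/null
python3 -m crank '[[0.01,-0.16,0,-0.05,-1],[0.01,-0.16,0,-0.05,-1],[0.01,-0.16,0,-0.07,-1],[0,0,0,0,-1],[0,0,0,0,-1],[0,0,0,0,-1],[0,0,0,0,-1]]'
python3 - <<'E'
from h import *
st();cv2.imwrite("pics/s2.png",r.grab_frame("scene"))
E
```

```text
clock: 5.48
tcp_pos: [0.5245, -0.0048, 0.0638]
orientation: [-2.334, -2.102, -0.002]
contact_force: [-0.1, 0.2, -1.1]
grip_width: 0.0578
gripper_force: 39.2
t5.5 [ 0.5245 -0.0048  0.0638] close174.0 w0.0578 f39.2 [-0.1  0.2 -1.1] j [ 0.27  0.51 -0.48  2.02  0.36  0.69 -0.53]
```

View pics/s2.png

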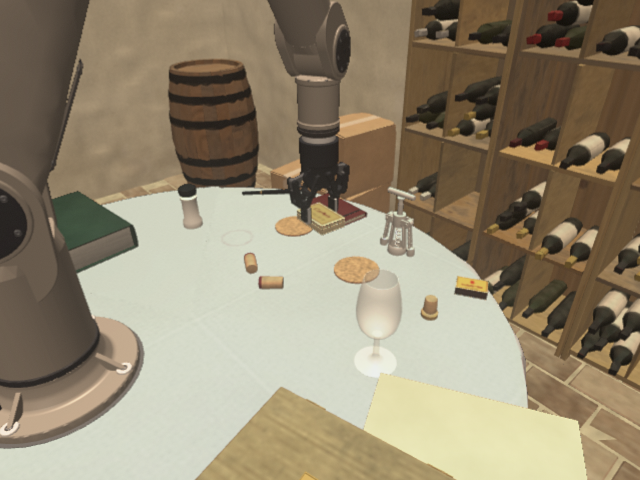

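The tin is held level between the fingers at (322,213) in the scene view. I'll lower it and release.

```bash
python3 -m crank '[[0.01,-0.012,-0.07,0,-1],[0,0,-0.07,0,-1],[0,0,-0.07,0,-1],[0,0,-0.05,0,-1],[0,0,-0.03,0,-1],[0,0,0,0,-1],[0,0,0,0,-1],[0,0,0,0,-1]]' 
python3 -m crank '[[0,0,0,0,-0.1],[0,0,0,0,0.4],[0,0,0,0,1],[0,0,0,0,1],[0,0,0,0,1],[0,0,0,0,1],[0,0,0,0,1]]' 
python3 -m crank '[[0,0,0.1,0,1],[0,0,0.15,0,1],[0,0,0.15,0,1],[0,0,0.15,0,1],[0,0,0.15,0,1],[0,0,0.1,0,1]]' >/dev/null
python3 -c "from h import *;st()"
```

```text
clock: 6.2
tcp_pos: [0.5265, -0.0083, 0.0051]
orientation: [-2.336, -2.1, -0.0]
contact_force: [0.8, 0.7, -0.5]
grip_width: 0.0581
gripper_force: 41.0
clock: 6.78
tcp_pos: [0.5264, -0.0087, 0.0054]
orientation: [2.337, 2.1, 0.0]
contact_force: [0.4, 0.3, -0.3]
grip_width: 0.0853
gripper_force: 0.0
t7.3 [ 0.5272 -0.0085  0.1682] close173.9 w0.0856 f0.0 [ 0.1 -0.6  0.3] j [ 0.35  0.36 -0.55  1.94  0.24  0.9  -0.43]
```

```bash
python3 -m crank '[[-0.011,-0.18,0,0,1],[-0.011,-0.18,0,0,1],[-0.011,-0.18,0,0,1],[-0.011,-0.18,0,0,1],[-0.011,-0.18,0,0,1],[-0.011,-0.18,0,0,1],[-0.011,-0.18,0,0,1],[-0.011,-0.18,0,0,1]]' >/dev/null
python3 -m crank '[[0,0,-0.15,0,0.3],[0,0,-0.15,0,0.3],[0,0,-0.15,0,0.3],[0,0,-0.08,0,0.3],[0,0,0,0,0.3],[0,0,0,0,0.3],[0,0,0,0,0.3]]' >/dev/null
python3 - <<'E'
from h import *
st();a=r.grab_frame("scene");b=r.grab_frame("top")
cv2.imwrite("pics/s3.png",cv2.resize(a[200:350,340:540],None,fx=4,fy=4));cv2.imwrite("pics/t3.png",b)
E
```

```text
t8.5 [ 0.5097 -0.2969  0.0606] close173.9 w0.0556 f0.0 [ 0.6  0.5 -0.8] j [ 0.72  0.58 -0.39  1.87  0.31  0.75  0.05]
```

View pics/s3.png

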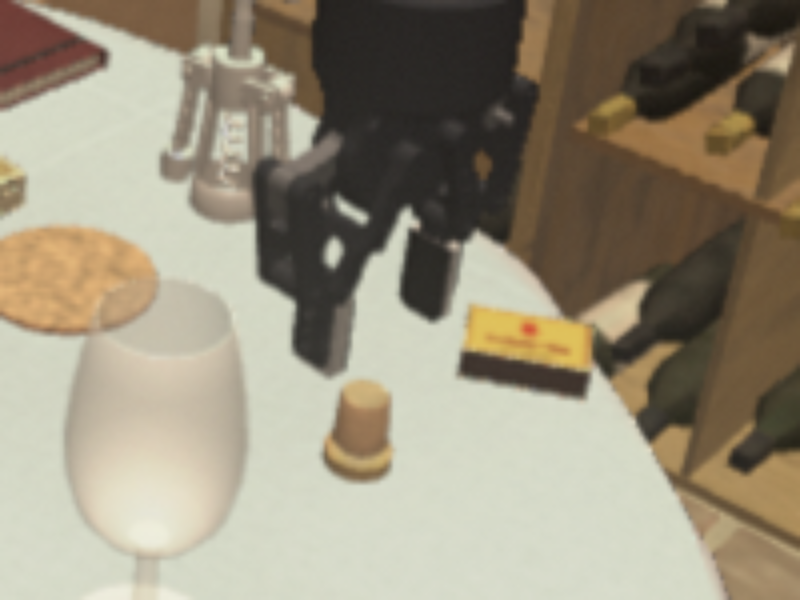

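The fingertips, at (320,370) and (430,315) in the crop, straddle the cork top at (365,385). I'll descend and grip lightly.

```bash
python3 -m crank '[[0,0.003,-0.07,0,0.3],[0,0,-0.07,0,0.3],[0,0,-0.06,0,0.3],[0,0,0,0,0.3],[0,0,0,0,0.3]]' 
python3 -m crank '[[0,0,0,0,-0.1],[0,0,0,0,-0.4],[0,0,0,0,-1],[0,0,0,0,-1],[0,0,0,0,-1],[0,0,0,0,-1],[0,0,0,0,-1],[0,0,0,0,-1]]' 20
python3 -m crank '[[0,0,0.08,0,-1],[0,0,0.1,0,-1],[0,0,0.12,0,-1],[0,0,0.1,0,-1],[0,0,0,0,-1],[0,0,0,0,-1]]'
python3 - <<'E'
from h import *
st();a=r.grab_frame("scene");b=r.grab_frame("top")
cv2.imwrite("pics/s4.png",cv2.resize(a[200:350,340:540],None,fx=4,fy=4));cv2.imwrite("pics/t4.png",b)
E
```

```text
clock: 9.05
tcp_pos: [0.5082, -0.2958, 0.0186]
orientation: [-2.335, -2.099, 0.001]
contact_force: [0.7, -1.1, -0.4]
grip_width: 0.0558
gripper_force: 0.0
clock: 9.72
tcp_pos: [0.5093, -0.2963, 0.02]
orientation: [2.336, 2.099, 0.001]
contact_force: [-0.6, 0.2, 5.6]
grip_width: 0.0227
gripper_force: 20.0
clock: 10.22
tcp_pos: [0.5092, -0.2965, 0.1002]
orientation: [2.336, 2.098, 0.001]
contact_force: [-0.3, 0.0, 0.6]
grip_width: 0.0224
gripper_force: 19.7
t10.2 [ 0.5092 -0.2965  0.1002] close173.9 w0.0224 f19.7 [-0.3  0.   0.6] j [ 0.74  0.52 -0.42  1.85  0.28  0.82  0.07]
```

View pics/s4.png

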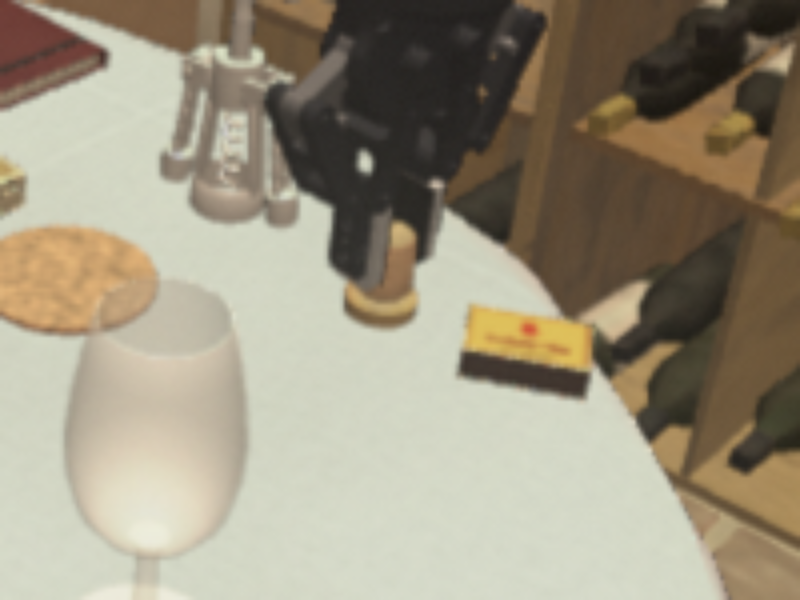

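View pics/t4.png

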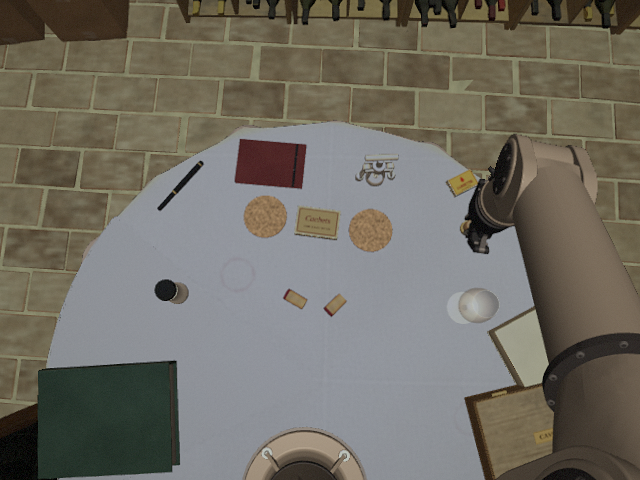

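The stopper is held upright, with its cap at (380,300) in the crop. The tin lies level between the coasters at about (317,223). I'll measure the tin.

Run:
```python
from h import *
im=cv2.imread("pics/t4.png");g=cv2.cvtColor(im,cv2.COLOR_BGR2HSV)
m=cv2.inRange(g[195:250,288:348],(10,60,40),(35,255,255));m[:,:5]=0;m[:,53:]=0
m=cv2.morphologyEx(m,cv2.MORPH_CLOSE,np.ones((5,5)))
n,l,s,c=cv2.connectedComponentsWithStats(m);i=1+s[1:,4].argmax()
p=cv2.minAreaRect(np.argwhere(l==i)[:,::-1].astype(np.float32));print(s[i],p)
q=np.array(p[0])+[288,195];print(q,onz("top",q,.018))
```

```text
[   8   12   43   33 1150] ((29.200000762939453, 27.899999618530273), (41.303565979003906, 28.031848907470703), 7.125016689300537)
[317.20000076 222.89999962] [ 0.52419786 -0.00833998  0.018     ]
```

```bash
python3 -m crank '[[0.0105,0.16,0,0,-1],[0.0105,0.18,0,0,-1],[0.0105,0.18,0,0,-1],[0.0105,0.18,0,0,-1],[0.0105,0.18,0,0,-1],[0.0105,0.18,0,0,-1],[0.0105,0.18,0,0,-1],[0.0105,0.16,0,0,-1]]' >/dev/null
python3 -m crank '[[0,0.04,-0.08,0,-1],[0,0,-0.08,0,-1],[0,0,-0.08,0,-1],[0,0,0,0,-1],[0,0,0,0,-1],[0,0,0,0,-1]]'
python3 -c "from h import *;st()"
```

```text
clock: 11.48
tcp_pos: [0.5255, -0.0082, 0.0513]
orientation: [-2.337, -2.099, 0.001]
contact_force: [0.2, -0.6, -1.2]
grip_width: 0.0225
gripper_force: 19.7
t11.5 [ 0.5255 -0.0082  0.0513] close173.9 w0.0225 f19.7 [ 0.2 -0.6 -1.2] j [ 0.25  0.52 -0.44  2.03  0.35  0.67 -0.53]
```

```bash
python3 -m crank '[[0.003,0,-0.025,0,-1],[0,0,-0.02,0,-1],[0,0,0,0,-1],[0,0,0,0,-1],[0,0,0,0,-1]]'
python3 -m crank '[[0,0,0,0,-0.4],[0,0,0,0,-0.3],[0,0,0,0,-0.1],[0,0,0,0,0.1],[0,0,0,0,0.3],[0,0,0,0,0.3],[0,0,0,0,0.3]]' 
python3 -m crank '[[0,0,0.05,0,0.3],[0,0,0.15,0,0.3],[0,0,0.15,0,0.3],[0,0,0.15,0,0.3],[0,0,0.15,0,0.3],[0,0,0,0,1]]' >/dev/null
python3 - <<'E'
from h import *
st();a=r.grab_frame("scene")
cv2.imwrite("pics/s5.png",cv2.resize(a[170:320,250:450],None,fx=4,fy=4))
E
```

```text
clock: 11.9
tcp_pos: [0.5262, -0.0082, 0.0425]
orientation: [2.337, 2.099, 0.0]
contact_force: [-0.1, -1.0, 0.3]
grip_width: 0.0225
gripper_force: 19.7
clock: 12.48
tcp_pos: [0.5262, -0.0081, 0.0423]
orientation: [2.337, 2.1, 0.0]
contact_force: [0.3, 1.2, -1.4]
grip_width: 0.0552
gripper_force: 0.0
t13.0 [ 0.5297 -0.0074  0.1788] close173.9 w0.0656 f0.0 [0.7 0.3 0.3] j [ 0.33  0.34 -0.52  1.93  0.22  0.91 -0.41]
```

View pics/s5.png

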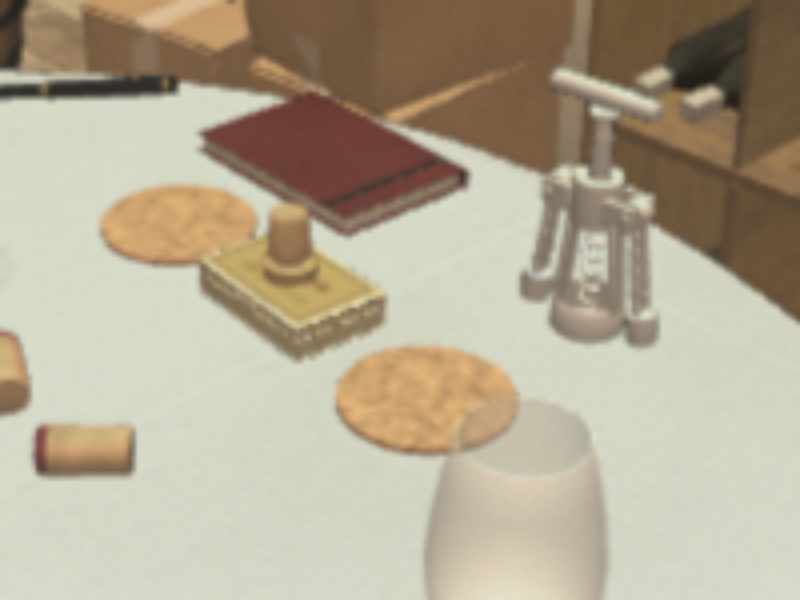

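The stopper stands upright in the middle of the tin lid, at (292,245) in the crop. Next is the pump, at (0.374, 0.268).

```bash
python3 -m crank '[[-0.048,0.0865,0,-0.125,1],[-0.048,0.0865,0,-0.125,1],[-0.048,0.0865,0,-0.125,1],[-0.048,0.0865,0,-0.125,1],[-0.048,0.0865,0,-0.125,1],[-0.048,0.0865,0,-0.125,1],[-0.048,0.0865,0,-0.125,1],[-0.048,0.0865,0,-0.125,1]]' >/dev/null
python3 -m crank '[[-0.048,0.0865,0,-0.125,1],[-0.048,0.0865,0,-0.125,1],[-0.048,0.0865,0,-0.125,1],[-0.048,0.0865,0,-0.125,1],[-0.048,0.0865,0,-0.125,1],[-0.048,0.0865,0,-0.125,1],[-0.048,0.0865,0,-0.125,1],[-0.048,0.0865,0,-0.125,1]]' >/dev/null
python3 -m crank '[[0,0,-0.1,0,1],[0,0,-0.1,0,1],[0,0,0,0,1],[0,0,0,0,1],[0,0,0,0,1]]' >/dev/null
python3 - <<'E'
from h import *
st();a=r.grab_frame("scene")
cv2.imwrite("pics/s6.png",cv2.resize(a[100:250,100:300],None,fx=4,fy=4))
E
```

```text
t14.8 [0.3727 0.2686 0.1327] close83.9 w0.0854 f0.0 [0.3 0.3 0.7] j [-0.39  0.29 -0.43  2.12  0.17  0.76 -2.61]
```

View pics/s6.png

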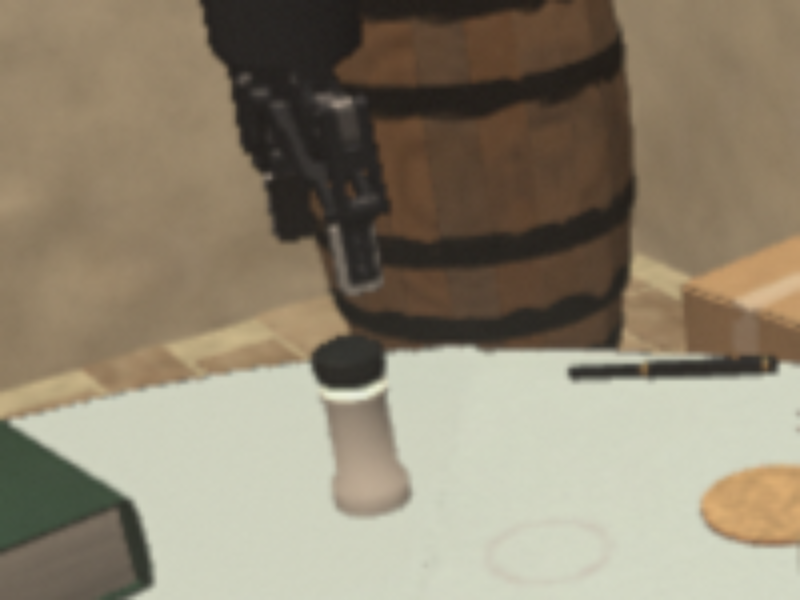

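The fingers are open above the pump, whose top is at (350,355) in the crop. Clearance looks right, so I'll descend.

```bash
python3 -m crank '[[0.004,0,-0.1,0,1],[0,0,-0.1,0,1],[0,0,-0.1,0,1],[0,0,-0.053,0,1],[0,0,0,0,1],[0,0,0,0,1]]' 
python3 -m crank '[[0,0,0,0,-1],[0,0,0,0,-1],[0,0,0,0,-1],[0,0,0,0,-1],[0,0,0,0,-1],[0,0,0,0,-1],[0,0,0,0,-1],[0,0,0,0,-1]]' 35
python3 -m crank '[[0,0,0.1,0,-1],[0,0,0.15,0,-1],[0,0,0.15,0,-1],[0,0,0,0,-1],[0,0,0,0,-1]]'
python3 -c "from h import *;st()"
```

```text
clock: 15.33
tcp_pos: [0.3736, 0.2688, 0.0622]
orientation: [3.137, -0.168, -0.0]
contact_force: [0.9, 0.0, 0.2]
grip_width: 0.0852
gripper_force: 0.0
clock: 16.0
tcp_pos: [0.374, 0.2692, 0.0626]
orientation: [-3.136, 0.168, -0.002]
contact_force: [-0.8, -0.8, 6.9]
grip_width: 0.0377
gripper_force: 34.3
clock: 16.42
tcp_pos: [0.3744, 0.2694, 0.1433]
orientation: [-3.135, 0.168, -0.005]
contact_force: [0.5, -0.5, -0.8]
grip_width: 0.0378
gripper_force: 35.3
t16.4 [0.3744 0.2694 0.1433] close83.9 w0.0378 f35.3 [ 0.5 -0.5 -0.8] j [-0.38  0.27 -0.44  2.11  0.17  0.78 -2.6 ]
```

```bash
python3 -m crank '[[0.054,-0.149,0,0,-1],[0.054,-0.149,0,0,-1],[0.054,-0.149,0,0,-1],[0.054,-0.149,0,0,-1],[0.054,-0.149,0,0,-1],[0.054,-0.149,0,0,-1],[0.054,-0.149,0,0,-1]]' >/dev/null
python3 -m crank '[[0.054,-0.149,0,0,-1],[0.054,-0.149,0,0,-1],[0.054,-0.149,0,0,-1],[0.054,-0.149,0,0,-1],[0.054,-0.149,0,0,-1],[0.054,-0.149,0,0,-1],[0,0,0,0,-1],[0,0,0,0,-1]]' >/dev/null
python3 -m crank '[[0,0,-0.1,0,-1],[0,0,-0.1,0,-1],[0,0,-0.07,0,-1],[0,0,0,0,-1],[0,0,0,0,-1]]'>/dev/null
python3 -c "from h import *;st()"
```

```text
t18.1 [ 0.5126 -0.1172  0.0868] close84.0 w0.0375 f35.4 [ 0.3 -0.7 -0.9] j [ 0.27  0.44 -0.21  2.02  0.13  0.7  -1.69]
```

```bash
python3 -m crank '[[0.012,-0.002,-0.04,0,-1],[0,0,-0.03,0,-1],[0,0,-0.02,0,-1],[0,0,0,0,-1],[0,0,0,0,-1],[0,0,0,0,-1]]'
python3 -m crank '[[0,0,0,0,-0.1],[0,0,0,0,0.1],[0,0,0,0,0.4],[0,0,0,0,1],[0,0,0,0,1],[0,0,0,0,1],[0,0,0,0,1]]'
python3 -m crank '[[0,0,0.1,0,1],[0,0,0.15,0,1],[0,0,0.15,0,1],[0,0,0.15,0,1],[0,0,0.15,0,1],[0,0,0,0,1],[0,0,0,0,1]]'>/dev/null
python3 - <<'E'
from h import *
st();a=r.grab_frame("scene");b=r.grab_frame("top");cv2.imwrite("pics/t7.png",b)
x=cv2.resize(a[170:290,250:450],None,fx=3,fy=3);y=cv2.resize(b[160:260,230:430],None,fx=2.5,fy=2.5)
y=cv2.copyMakeBorder(y,0,0,0,600-y.shape[1],cv2.BORDER_CONSTANT)
cv2.imwrite("pics/s7.png",np.vstack([x,y])[:600])
E
```

```text
clock: 18.58
tcp_pos: [0.5163, -0.1191, 0.07]
orientation: [3.137, -0.168, 0.001]
contact_force: [0.1, -0.2, -0.9]
grip_width: 0.038
gripper_force: 35.4
clock: 19.17
tcp_pos: [0.5162, -0.1191, 0.0697]
orientation: [-3.137, 0.168, -0.0]
contact_force: [-0.4, -0.6, -0.0]
grip_width: 0.0856
gripper_force: 0.0
t19.8 [ 0.5173 -0.1193  0.2115] close83.9 w0.0853 f0.0 [-0.  -0.4 -0.7] j [ 0.3   0.27 -0.23  1.91  0.07  0.96 -1.64]
```

View pics/s7.png

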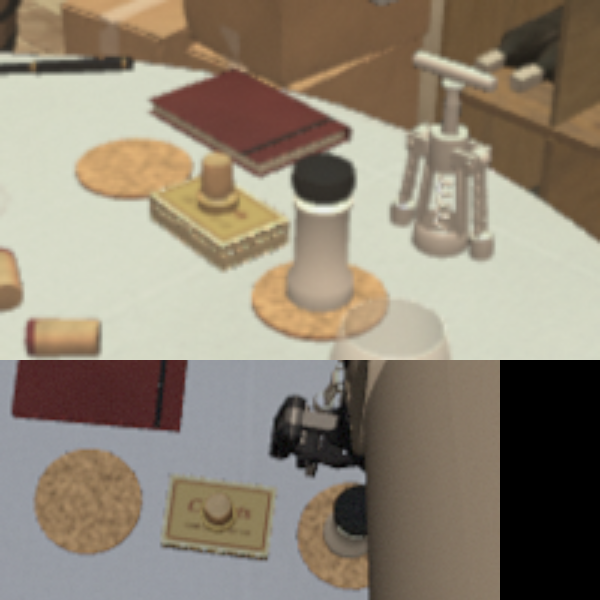

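The pump stands on the middle of the right coaster, and the tin and stopper are still in place. Next is the glass. First I'll check the height of the case lid corner beside it.

Run:
```python
from h import *
print(tri((488,331.5),(380,374)),tri((598,276),(585,433)))
for z in (.02,.1): print(z,onz("top",(488,331.5),z),onz("top",(538,300),z))
# pump check from top: black top
```

```text
(array([ 0.31740461, -0.34783192,  0.03733005]), np.float64(0.006978479893837305)) (array([ 0.43023435, -0.57384308,  0.03321962]), np.float64(0.005742635153169439))
0.02 [ 0.31488623 -0.35082501  0.02      ] [ 0.3790936 -0.4528645  0.02     ]
0.1 [ 0.31430308 -0.32597831  0.1       ] [ 0.3736053  -0.42022244  0.1       ]
```

```bash
python3 -m crank '[[-0.097,-0.117,0,0,1],[-0.097,-0.117,0,0,1],[-0.097,-0.117,0,0,1],[-0.097,-0.117,0,0,1],[-0.097,-0.117,0,0,1],[-0.097,-0.117,0,0,1],[-0.097,-0.117,0,0,1],[-0.097,-0.117,0,0,1]]' >/dev/null
python3 -m crank '[[0,0,-0.1,0,1],[0,0,-0.1,0,1],[0,0,0,0,1],[0,0,0,0,1],[0,0,0,0,1]]'>/dev/null
python3 - <<'E'
from h import *
st();a=r.grab_frame("scene")
cv2.imwrite("pics/s8.png",cv2.resize(a[180:400,260:500],None,fx=2.7,fy=2.7))
E
```

```text
t20.9 [ 0.3611 -0.306   0.1697] close83.9 w0.0855 f0.0 [ 0.5 -0.2 -0.3] j [ 0.65  0.23 -0.09  2.08  0.03  0.83 -1.13]
```

View pics/s8.png

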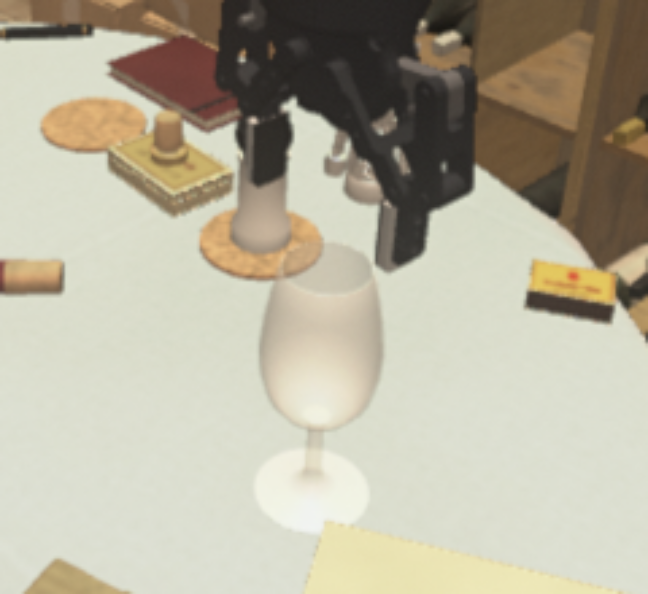

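The fingertips at (262,182) and (400,265) straddle the rim at (328,270). I'll descend slowly and watch the contact force.

```bash
python3 -m crank '[[0.003,0,-0.08,0,1],[0,0,-0.08,0,1],[0,0,-0.08,0,1],[0,0,-0.08,0,1],[0,0,-0.06,0,1],[0,0,0,0,1],[0,0,0,0,1]]'
python3 -m crank '[[0,0,0,0,0.7],[0,0,0,0,0.6],[0,0,0,0,0.5],[0,0,0,0,0.4],[0,0,0,0,0.2],[0,0,0,0,-1],[0,0,0,0,-1],[0,0,0,0,-1]]' 25
python3 -m crank '[[0,0,0,0,-1],[0,0,0,0,-1],[0,0,0.03,0,-1],[0,0,0.05,0,-1],[0,0,0,0,-1],[0,0,0,0,-1]]'
python3 - <<'E'
from h import *
st();a=r.grab_frame("scene");cv2.imwrite("pics/s9.png",a[180:400,260:500])
E
```

```text
clock: 21.57
tcp_pos: [0.362, -0.3062, 0.0941]
orientation: [-3.137, 0.167, -0.0]
contact_force: [-0.1, 0.4, 0.8]
grip_width: 0.0854
gripper_force: 0.0
clock: 22.23
tcp_pos: [0.3626, -0.307, 0.0951]
orientation: [3.136, -0.168, 0.004]
contact_force: [-0.4, 0.6, 8.5]
grip_width: 0.0622
gripper_force: 25.6
clock: 22.73
tcp_pos: [0.362, -0.3066, 0.1105]
orientation: [3.136, -0.168, 0.002]
contact_force: [-0.2, 0.4, -1.1]
grip_width: 0.0616
gripper_force: 27.7
t22.7 [ 0.362  -0.3066  0.1105] close83.9 w0.0616 f27.7 [-0.2  0.4 -1.1] j [ 0.64  0.32 -0.08  2.13  0.04  0.69 -1.15]
```

The glass is gripped: the force reads about -1.1 N, which is its weight. I'll lift it and carry it high over everything.

```bash
python3 -m crank '[[0,0,0.06,0,-1],[0,0,0.1,0,-1],[0,0,0.1,0,-1],[0,0,0.1,0,-1],[0,0,0.1,0,-1],[0,0,0.06,0,-1],[0,0,0,0,-1]]'
python3 -m crank '[[0.025,0.06,0,0,-1],[0.045,0.1,0,0,-1],[0.055,0.13,0,0,-1],[0.055,0.13,0,0,-1],[0.055,0.13,0,0,-1],[0.055,0.13,0,0,-1],[0.055,0.13,0,0,-1],[0.055,0.13,0,0,-1]]' >/dev/null
python3 -m crank '[[0.055,0.13,0,0,-1],[0.055,0.13,0,0,-1],[0.055,0.13,0,0,-1],[0.055,0.13,0,0,-1],[0.055,0.13,0,0,-1],[0.055,0.13,0,0,-1],[0.055,0.13,0,0,-1],[0.05,0.12,0,0,-1]]' >/dev/null
python3 -m crank '[[0.045,0.1,0,0,-1],[0.03,0.05,0,0,-1],[0.025,0.03,0,0,-1],[0,0,0,0,-1],[0,0,0,0,-1],[0,0,0,0,-1]]'
python3 - <<'E'
from h import *
st();a=r.grab_frame("scene");cv2.imwrite("pics/s10.png",cv2.resize(a[40:300,200:460],None,fx=2.3,fy=2.3))
E
```

```text
clock: 23.37
tcp_pos: [0.3627, -0.3071, 0.2159]
orientation: [3.135, -0.168, 0.006]
contact_force: [0.5, 0.4, -1.3]
grip_width: 0.0619
gripper_force: 28.1
clock: 25.2
tcp_pos: [0.5482, 0.1219, 0.2133]
orientation: [3.136, -0.171, -0.001]
contact_force: [0.1, -0.2, -0.6]
grip_width: 0.0616
gripper_force: 28.1
t25.2 [0.5482 0.1219 0.2133] close83.8 w0.0616 f28.1 [ 0.1 -0.2 -0.6] j [-0.02  0.34 -0.38  1.83  0.15  1.   -2.14]
```

View pics/s10.png

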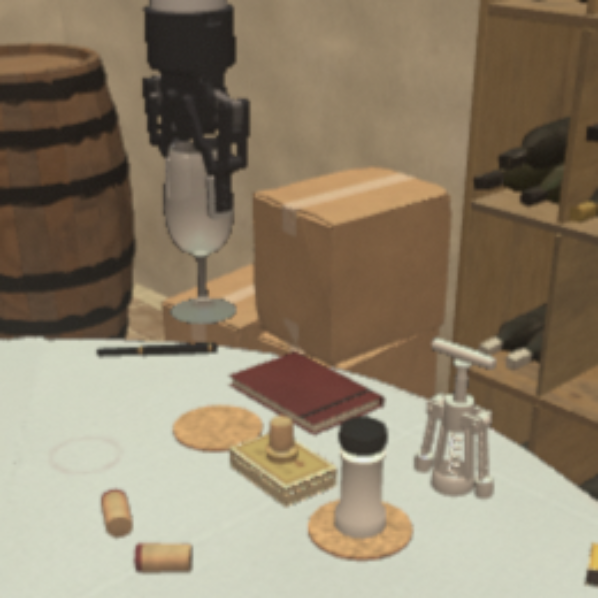

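The glass hangs upright in the gripper with its foot at (203,310) in the crop, and everything else is undisturbed. I'll correct the small overshoot and lower it.

```bash
python3 -m crank '[[-0.025,-0.055,0,0,-1],[-0.024,-0.05,-0.05,0,-1],[0,0,-0.1,0,-1],[0,0,-0.1,0,-1],[0,0,-0.1,0,-1],[0,0,-0.08,0,-1],[0,0,0,0,-1],[0,0,0,0,-1]]'
python3 -m crank '[[0,0,0,0,-1],[0,0,0,0,-1],[0,0,0,0,-1]]' >/dev/null
python3 -c "from h import *;st()"
```

```text
clock: 25.92
tcp_pos: [0.538, 0.1013, 0.1275]
orientation: [3.136, -0.17, -0.003]
contact_force: [0.4, 0.1, -1.1]
grip_width: 0.0623
gripper_force: 28.2
t26.2 [0.5395 0.1027 0.129 ] close83.9 w0.0618 f28.2 [-0.2  1.  -1.8] j [-0.01  0.42 -0.36  1.93  0.2   0.82 -2.16]
```

```bash
python3 -m crank '[[-0.003,-0.008,-0.05,0,-1],[0,0,-0.04,0,-1],[0,0,-0.03,0,-1],[0,0,-0.01,0,-1],[0,0,0,0,-1],[0,0,0,0,-1],[0,0,0,0,-1]]'
python3 -c "from h import *;st()"
```

```text
clock: 26.75
tcp_pos: [0.5382, 0.1013, 0.1016]
orientation: [-3.137, 0.167, 0.0]
contact_force: [-0.2, -0.8, -1.4]
grip_width: 0.0619
gripper_force: 28.2
t26.8 [0.5382 0.1013 0.1016] close83.9 w0.0619 f28.2 [-0.2 -0.8 -1.4] j [-0.02  0.46 -0.35  1.95  0.22  0.77 -2.17]
```

Still about 1–2 mm above contact. I'll ease it down until the force drops.

```bash
python3 -m crank '[[0,0,-0.006,0,-1],[0,0,0,0,-1],[0,0,0,0,-1],[0,0,0,0,-1]]'
python3 -m crank '[[0,0,0,0,0.45],[0,0,0,0,0.5],[0,0,0,0,0.55],[0,0,0,0,0.65],[0,0,0,0,0.8],[0,0,0,0,1],[0,0,0,0,1],[0,0,0,0,1]]'
python3 -c "from h import *;st();cv2.imwrite('pics/s11.png',cv2.resize(r.grab_frame('scene')[100:300,200:420],None,fx=2.7,fy=2.7))"
```

```text
clock: 27.08
tcp_pos: [0.5382, 0.1011, 0.1005]
orientation: [3.137, -0.168, 0.0]
contact_force: [-0.3, 0.4, -1.1]
grip_width: 0.0619
gripper_force: 28.2
clock: 27.75
tcp_pos: [0.5382, 0.1011, 0.1005]
orientation: [3.137, -0.168, 0.0]
contact_force: [0.1, -0.5, 0.3]
grip_width: 0.0853
gripper_force: 0.0
t27.8 [0.5382 0.1011 0.1005] close83.9 w0.0853 f0.0 [ 0.1 -0.5  0.3] j [-0.02  0.46 -0.35  1.96  0.22  0.76 -2.17]
```

View pics/s11.png

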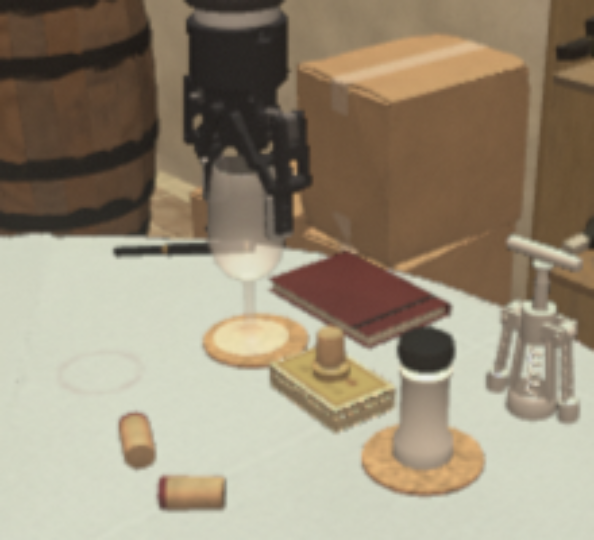

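The glass is centred and upright on the left coaster, with its foot at (257,337) in the crop. I'll raise the arm straight up, move clear and check from above.

```bash
python3 -m crank '[[0,0,0.05,0,1],[0,0,0.1,0,1],[0,0,0.15,0,1],[0,0,0.15,0,1],[0,0,0.15,0,1],[0,0,0.1,0,1],[0,0,0,0,1]]' >/dev/null
python3 -m crank '[[-0.02,-0.15,0,0,1],[-0.02,-0.18,0,0,1],[-0.02,-0.18,0,0,1],[-0.02,-0.18,0,0,1],[-0.02,-0.18,0,0,1],[-0.02,-0.18,0,0,1],[-0.02,-0.18,0,0,1],[-0.02,-0.18,0,0,1]]' >/dev/null
python3 -m crank '[[-0.02,-0.18,0,0,1],[-0.02,-0.18,0,0,1],[-0.02,-0.18,0,0,1],[-0.02,-0.18,0,0,1],[-0.02,-0.18,0,0,1],[0,0,0,0,1],[0,0,0,0,1],[0,0,0,0,1]]' >/dev/null
python3 - <<'E'
from h import *
st();b=r.grab_frame("top");cv2.imwrite("pics/t12.png",b)
v=cv2.resize(b[150:270,220:420],None,fx=4,fy=4)
# expected outlines: coaster circles and objects at nominal goals
A,B=np.array([.5384,.1008]),np.array([.5149,-.1176]);th=np.linspace(0,2*np.pi,60)
def circ(c,R,z,col):
    p=proj("top",np.c_[c[0]+R*np.cos(th),c[1]+R*np.sin(th),np.full(60,z)])
    cv2.polylines(v,[(((p-[220,150])*4+2).round()).astype(np.int32)],True,col,1)
circ(A,.045,.005,(0,255,0));circ(B,.045,.005,(0,255,0))
circ(A,.032,.007,(255,0,0));circ(B,.0195,.104,(255,0,0));circ(B,.022,.032,(255,255,0));circ((A+B)/2,.010,.058,(255,0,0))
cv2.imwrite("pics/v12.png",v)
E
```

```text
t29.7 [ 0.4861 -0.3601  0.2402] close83.9 w0.0854 f0.0 [0.2 0.8 0.3] j [ 0.64  0.36 -0.14  1.71  0.06  1.07 -1.19]
```

View pics/v12.png

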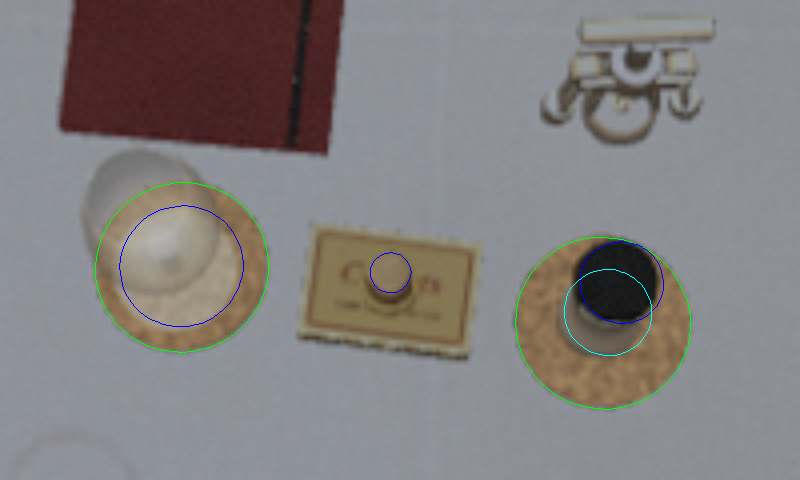

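From above, every item matches its goal outline within about 2 mm. The glass foot is at (181,266), the stopper at (390,272) and the pump top at (616,282). I'll hand in.

```bash
python3 -c "from bench import r;print(r.hand_in())"
```

```text
the job is handed in; nothing more can be done
None
```

The tasting place is laid and handed in at about 30 s, with no verdict returned: glass on the notebook's coaster, pump on the corkscrew's, tin midway along the row and stopper on its lid, each within about 2 mm of its goal by the last camera check.

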